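# Block the gap in a packed transit tray

### The job

The transit tray holds two cartons with a gap left between them. Of the three wooden packing blocks standing on the worktop, take the one that fills the gap, and set it upright in the gap, foot down on the tray floor and squared up with the cartons, so that they can no longer slide about. Leave both cartons lying flat in their ends of the tray and let go of the block.

Things in the scene. Friction and masses are not known exactly. Their poses are not given: they have to be found in the camera images.
- block_mid_center (a point): centre (half-way up) of the fitting block: light wood, upright, 115 mm tall (z), 70 long (x), 40 thick (y), 0.2 kg; lowest 20 mm bevelled to a foot 26 thick. Two others, alike but 20 and 64 mm thick, stand at least 14 cm from it; which stands where varies: it is the middle one in thickness. In the gap only its top 55 mm show above the cartons: hold it across y, fingers within 50 mm of the top
- gap (a point): middle of the gap, on the upper face of the floor of the grey open tray (4 mm above the worktop). The tray is fixed, inside 120 mm (x) by 178 mm (y), walls 4 mm thick and 50 mm high over the worktop. The gap lies between the cartons: 48 mm wide along y, 120 mm long along x. A tall instrument (0.43 m) stands ahead, from x = 0.50 m at y = 0.0 to 0.57 at y = -0.22: pass it on the near side.
- carton_a_center (a point): centre of the white carton at the +y end of the tray: 115 mm (x) x 64 mm (y) x 60 mm high, 0.2 kg, loose, standing on the tray floor, its top 64 mm above the worktop
- carton_b_center (a point): centre of the like carton at the -y end of the tray

How it is judged:
By the outcome, as a careful person would: the job done as asked, in the order asked, and still so for the second after the job is handed in, with the robot touching nothing.
It also fails if it takes over 48 s, if anything falls off the work surface, if the arm or the gripper's body presses on something with over 40 N, if the wrist force passes 120 N, or if a joint passes its speed limit or range.

### The arm

A 7-joint arm with a two-finger parallel gripper is mounted at the origin on a cart in front of the work surface, level with it; the furniture and walls round the work are solid. World frame = base frame: x ahead of the robot, y to its left, z up, the work surface at z = 0. Lengths are in mm, angles in rad, forces in N, time in s.
With the tool pointing down it reaches from about 425 to 875 mm from the base axis. Payload 9.9 kg.
Tool frame: the origin (TCP) lies midway between the tips of the shut fingers; the grasp point (between the pads) lies 19 mm behind it; z points along the fingers, y is the line along which they close (so a half turn about z gives the same grasp; the last joint's range is limited). The gripper opens to 85 mm and grips with 20 to 120 N. Pads are 22 mm wide; open, the fingers measure 114 mm over their backs; the gripper's body (76 mm by 85 mm) begins 54 mm behind the grasp point. The pads swing forward as they close: fully open they stand 13 mm farther back than shut.
Start: joints at [-1.229, 0.576, 0.025, 1.437, -0.015, 1.129, -0.057], TCP at [278.802, 614.735, 231.289] pointing down, gripper open.
Joint ranges: [-2.76, 2.76], [-0.34, 2.15], [-1.52, 1.57], [0.19, 2.46], [-1.09, 4.23], [0.17, 1.99], [-2.82, 2.82]. Speed limits (rad/s): [2.22, 2.22, 3.01, 3.01, 3.14, 3.14, 3.14].

### API

Orientations are given as [roll, pitch, yaw] about the fixed x, y, z axes, in that order (R = Rz(yaw) Ry(pitch) Rx(roll)).
In Python, from bench import env, cams gives the robot as it stands. The module is installed in compiled form; this text tells all that it offers.
- The arm moves only by the tool drive_tool, never from a script. Its argument "increments" is a list of rows, each a list of 5 numbers: the shift along the tool's x, y, z in cm, then the turn about the tool's z in degrees, then the finger opening in cm, from 0 to 8.54. In form: [[x, y, z, twist, jaw], ...]. A call has 1 to 10 rows; each row is the pose to reach, as a shift and turn from the pose commanded when the call began, along the tool's axes at that moment; what a row does not reach only later rows make up. A row lasts 1/8 s, in which the tool goes at most 62.5 mm and 10.7 degrees, less where a joint would pass 70% of its speed; a pose out of reach is approached as far as the arm can. A call with a gripper value outside its range is refused whole. The fingers move at their own pace and stop on an object; the grip force is fixed at half the most. Time passes only in rows, so rows that repeat a pose let the fingers close. It gives the time, the measured TCP pose, the force and the opening at its end, in the units of the state.
- env.state(): the state, without advancing time (a new reading comes with each control period).
- cams.snapshot(name): name is "scene" or "top"; returns a dict with "pixels" (480x640x3 uint8, red, green, blue), "intrinsics" (3x3 intrinsics, pixels), "view" (4x4, takes a point from world to camera coordinates). Camera axes: x right, y down, z forward; pixel columns grow to the right and rows downward; lengths in mm; the calibration is good to about 2 mm. A picture is of the moment at which its call begins. There is no depth.
- env.finish_job(): hands the job in, once; it reports no verdict.
The state is a dict: "t": time; "q": joint angles; "dq": joint speeds; "joint_efforts": joint torques, N m; "eef_pos": TCP position; "eef_rot": TCP orientation; "ft_force": force on the tool from outside, world axes, zero at the start; "wrist_torque": the same for the moment, N m; "gripper_width": finger opening in mm.
Only numpy, scipy, OpenCV 4.12 (cv2) and the standard library are available. Lean on these libraries where they do the work, as an engineer would, in place of code of your own. Each camera call takes 0.05 s, during which the arm holds its last target. There are 200 camera calls.

## Working session

There is one attempt and no reset: what is moved stays moved. The work goes in short steps, Python scripts to look and compute and a tool call to move; the robot and the scene stay as the last step left them, time stands still between calls to the robot, and variables do not carry over. Pictures are saved under pics/ and viewed, on a budget of 10 in all, crops included, one or two more only if the job needs it, and the job is handed in when it is done.

Besides the shell and the picture viewer there is one more tool, called after ">>>" as name([rows], argument=value, ...), one row to a line, values as JSON. drive_tool: Moves the arm, as the interface text tells. Its arguments: {"type":"object","properties":{"increments":{"type":"array","items":{"type":"array","items":{"type":"number"}}}},"required":["increments"]}

```bash
mkdir -p pics
python3 - <<'E'
from bench import env,cams
import cv2,numpy as np
np.set_printoptions(suppress=True,precision=4)
s=env.state();print({k:s[k] for k in("t","eef_pos","eef_rot","ft_force","gripper_width")})
for n in("scene","top"):
    d=cams.snapshot(n);cv2.imwrite(f"pics/{n}0.png",d["pixels"][:,:,::-1]);np.savez(f"{n}0.npz",**d);print(n,d["intrinsics"],d["view"])
E
```

```text
{'t': 0.0, 'eef_pos': array([278.5988, 614.327 , 230.4468]), 'eef_rot': array([-3.1399,  0.0001,  2.7159]), 'ft_force': array([ 0.563 ,  0.0328, -0.4267]), 'gripper_width': 85.62755011888272}
scene [[588.9075   0.     328.9386]
 [  0.     588.9075 246.3175]
 [  0.       0.       1.    ]] [[   0.645    -0.7641    0.0037 -234.2305]
 [  -0.6093   -0.5173   -0.601   327.8349]
 [   0.4612    0.3854   -0.7992 1204.318 ]
 [   0.        0.        0.        1.    ]]
top [[564.6085   0.     318.8902]
 [  0.     564.6085 244.5953]
 [  0.       0.       1.    ]] [[   0.0155   -0.9999    0.0036   44.0773]
 [  -0.9781   -0.0159   -0.2077  447.3794]
 [   0.2077   -0.0003   -0.9782 1370.6459]
 [   0.        0.        0.        1.    ]]
```

View pics/scene0.png

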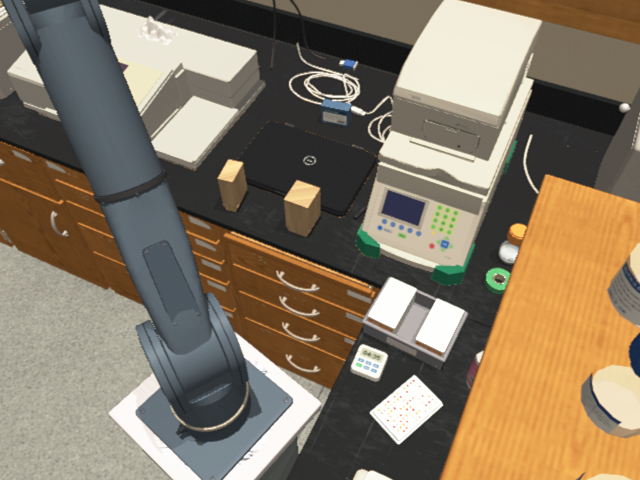

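View pics/top0.png

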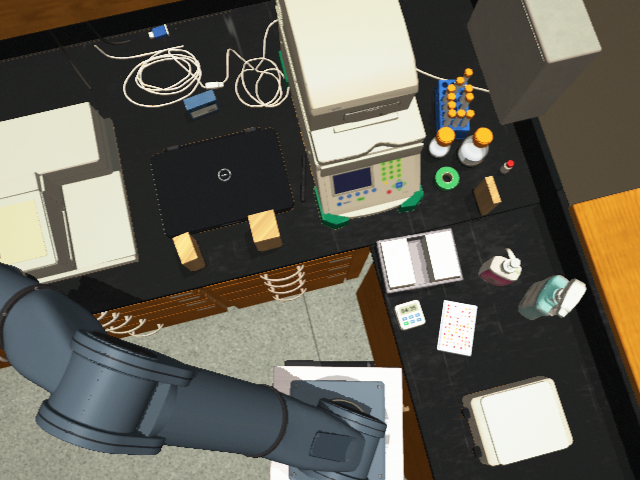

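The scene picture shows blocks at (232,185) and (302,208), with the tray at (415,320). The top picture shows blocks at (188,250), (265,230) and (488,195), the last one thin, and the tray at (420,260). Next I'll measure the top faces.

```bash
cat > h.py <<'E'
import numpy as np,cv2
def ray(d,uv,z):
    V=d["view"];R=V[:3,:3];c=-R.T@V[:3,3]
    r=R.T@np.linalg.solve(d["intrinsics"],[uv[0],uv[1],1]);return (c+r*(z-c[2])/r[2])[:2]
def proj(d,p):
    q=d["intrinsics"]@(d["view"][:3,:3]@np.array(p,float)+d["view"][:3,3]);return q[:2]/q[2]
def rect(d,mask,z):
    "min-area rectangle of the largest mask contour, mapped to plane z"
    c=max(cv2.findContours(mask.astype(np.uint8),cv2.RETR_EXTERNAL,cv2.CHAIN_APPROX_NONE)[0],key=cv2.contourArea)
    return cv2.minAreaRect(np.array([ray(d,p[0],z) for p in c],np.float32))
E
python3 - <<'E'
import numpy as np,cv2
from h import *
d=np.load("top0.npz");im=d["pixels"]
h=cv2.cvtColor(im,cv2.COLOR_RGB2HSV)
for n,(x0,y0,x1,y1) in dict(A=(165,225,210,275),B=(242,203,290,255),C=(468,170,508,220)).items():
    m=np.zeros(h.shape[:2],bool);s=np.s_[y0:y1,x0:x1]
    for vt in (170,200):
        m[:]=0;m[s]=(h[s][...,1]>50)&(h[s][...,2]>vt)&(h[s][...,0]<30)
        if m.any():print(n,vt,m.sum(),rect(d,m,115))
m=np.zeros(h.shape[:2],bool);s=np.s_[220:300,370:470];m[s]=(im[s].min(2)>190)
k,l,st,c=cv2.connectedComponentsWithStats(m.astype(np.uint8))
for i in range(1,k):
    if st[i,4]>150:print(st[i],rect(d,l==i,64))
a=cv2.resize(im[190:285,160:300],None,fx=4,fy=4,interpolation=cv2.INTER_CUBIC)
b=cv2.resize(im[220:300,370:470],None,fx=2.3*2,fy=4.6,interpolation=cv2.INTER_CUBIC)
H=max(a.shape[0],b.shape[0]);f=lambda x:cv2.copyMakeBorder(x,0,H-x.shape[0],0,0,0)
o=np.hstack([f(a),f(b)]);o=cv2.resize(o,None,fx=.75,fy=.75);print(o.shape);cv2.imwrite("pics/crop1.png",o[:,:,::-1])
E
```

```text
A 170 475 ((420.04193115234375, 370.8661193847656), (68.82603454589844, 40.190155029296875), 23.328317642211914)
A 200 460 ((420.001220703125, 371.4107971191406), (68.29251861572266, 39.10676956176758), 23.450647354125977)
B 170 738 ((477.15692138671875, 185.34658813476562), (68.834716796875, 63.94687271118164), 15.900580406188965)
B 200 717 ((476.7765197753906, 186.01446533203125), (68.4689712524414, 62.453765869140625), 15.900579452514648)
C 170 215 ((577.4879150390625, -370.9118347167969), (68.71809387207031, 19.89225196838379), 16.153732299804688)
C 200 191 ((577.5302734375, -370.05279541015625), (67.98242950439453, 17.427440643310547), 15.163281440734863)
[ 423  230   38   50 1219] ((424.1546936035156, -253.3472900390625), (119.10535430908203, 68.53580474853516), 11.930150032043457)
[ 379  236   47   52 1600] ((400.65948486328125, -155.20555114746094), (127.46148681640625, 92.9935531616211), 10.897604942321777)
(285, 765, 3)
```

View pics/crop1.png

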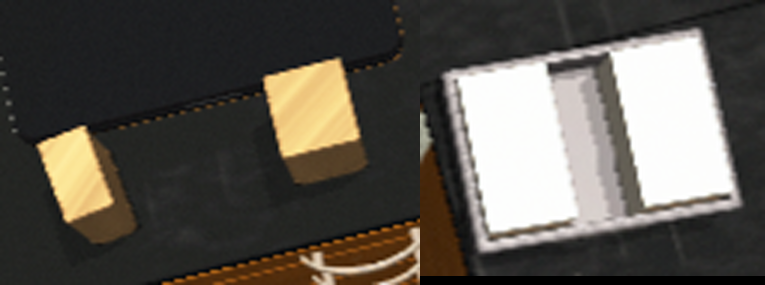

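The crop shows A (left, 40 mm thick by measurement) as the fitting block. B is 64 mm and C is 20 mm. The gap runs between the cartons at crop x 555–635. Now to refine the carton edges in both views.

Run:
```python
import numpy as np,cv2
from h import *
for n,w in (("top",np.s_[220:300,370:470]),("scene",np.s_[270:370,355:475])):
    d=np.load(n+"0.npz");im=d["pixels"]
    for t in (225,240,250):
        m=np.zeros(im.shape[:2],bool);m[w]=im[w].min(2)>t
        k,l,st,c=cv2.connectedComponentsWithStats(m.astype(np.uint8),connectivity=4)
        for i in range(1,k):
            if st[i,4]>150:
                r=rect(d,l==i,64);print(n,t,st[i,4],np.round(r[0],1),np.round(r[1],1),round(r[2],1))
d=np.load("scene0.npz");im=d["pixels"];h=cv2.cvtColor(im,cv2.COLOR_RGB2HSV)
m=np.zeros(im.shape[:2],bool);w=np.s_[150:220,210:260];m[w]=(h[w][...,1]>50)&(h[w][...,2]>200)&(h[w][...,0]<30)
print(m.sum(),rect(d,m,115))
```

```text
top 225 1182 [ 422.9 -254.6] [114.   64.6] 10.8
top 225 1198 [ 402.4 -144.4] [113.9  64.9] 10.7
top 240 1124 [ 422.8 -254.1] [113.3  62.2] 10.9
top 240 1141 [ 402.1 -143.2] [113.9  62.9] 10.9
top 250 1081 [ 422.8 -254.7] [112.6  59.5] 10.9
top 250 1097 [ 402.3 -144.1] [113.1  59.7] 11.0
scene 225 1317 [ 401.7 -147.1] [114.3  63.8] 11.1
scene 225 1422 [ 422.2 -257.3] [114.3  63.6] 10.7
scene 225 306 [ 259.2 -194.5] [57.6 58.1] 17.5
scene 240 1290 [ 401.7 -147. ] [113.4  62.8] 10.9
scene 240 1392 [ 422.3 -257.3] [113.2  62.9] 10.8
scene 250 1240 [ 401.9 -147.2] [112.5  60.9] 10.9
scene 250 1350 [ 422.5 -257.4] [112.9  61. ] 10.5
322 ((420.314453125, 367.2720031738281), (68.61510467529297, 39.56357955932617), 22.084550857543945)
```

>>> drive_tool([
  [0,0,0,10,8.5],
  [0,0,0,20,8.5],
  [0,0,0,30,8.5],
  [0,0,0,40,8.5],
  [0,0,0,50,8.5],
  [0,0,0,60,8.5],
  [0,0,0,70,8.5],
  [0,0,0,80,8.5],
  [0,0,0,90,8.5],
  [0,0,0,100,8.5],
])

```text
t: 1.35
eef_pos: [278.6, 614.5, 230.8]
eef_rot: [3.141, 0.001, 0.965]
ft_force: [0.2, -0.1, 0.6]
gripper_width: 85.0
```

>>> drive_tool([
  [-2.4,5.1,0,10,8.5],
  [-4.8,10.2,0,20,8.5],
  [-7.2,15.4,0,30,8.5],
  [-9.6,20.5,0,32.3,8.5],
  [-12.1,25.6,0,32.3,8.5],
  [-12.1,25.6,0,32.3,8.5],
  [-12.1,25.6,4,32.3,8.5],
  [-12.1,25.6,4,32.3,8.5],
  [-12.1,25.6,4,32.3,8.5],
])

```text
t: 2.48
eef_pos: [421.8, 370.8, 192.0]
eef_rot: [3.141, -0.0, 0.407]
ft_force: [0.1, 0.1, -0.1]
gripper_width: 84.9
```

```bash
cat > look.py <<'E'
import sys,cv2,numpy as np
from bench import env,cams
from h import *
k,x,y,z=sys.argv[1],*map(float,sys.argv[2:5])
s=env.state();print(s["t"],s["eef_pos"],np.degrees(s["eef_rot"]),s["q"],s["ft_force"],s["gripper_width"])
o=[]
for n in("scene","top"):
    d=cams.snapshot(n);np.savez(f"{n}{k}.npz",**d);c=proj(d,(x,y,z)).astype(int);print(n,c)
    x0,y0=max(c[0]-50,0),max(c[1]-60,0);o.append(cv2.resize(d["pixels"][y0:y0+120,x0:x0+100],(400,480),interpolation=cv2.INTER_CUBIC))
cv2.imwrite(f"pics/look{k}.png",np.hstack(o)[:,:,::-1])
E
python3 look.py 1 420 369 115
```

```text
2.475 [421.77317721 370.77756921 191.99304147] [ 1.79990712e+02 -1.14175701e-02  2.33307425e+01] [-1.22273217  0.52279723  0.64867729  1.81110044 -0.38366407  0.93623582
 -1.57031456] [ 0.09232841  0.10815778 -0.12436985] 84.93509746296809
scene [229 169]
top [185 247]
```

View pics/look1.png

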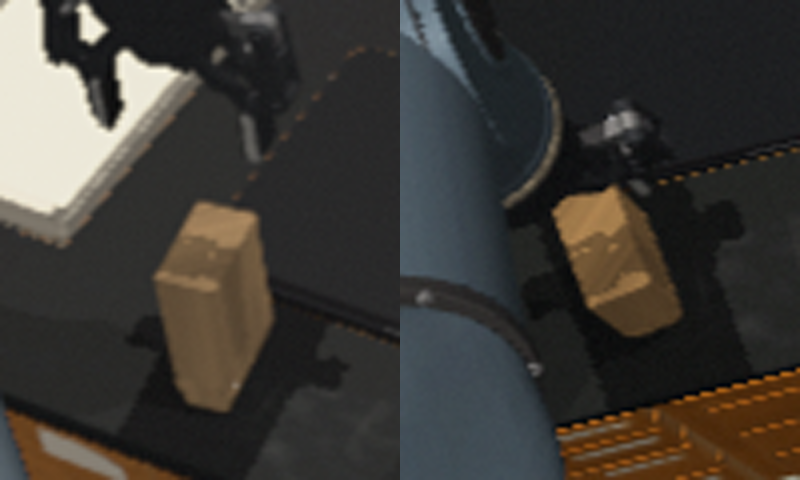

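The picture shows the open fingers straddling the block (scene crop, block at about (215,300)), with the jaw line across its thickness. I'll descend and grip.

>>> drive_tool([
  [0,0.2,4,0,8.5],
  [0,0.2,8,0,8.5],
  [0,0.2,11.5,0,8.5],
  [0,0.2,11.9,0,8.5],
  [0,0.2,11.9,0,3.5],
  [0,0.2,11.9,0,3.5],
  [0,0.2,11.9,0,3.5],
  [0,0.2,11.9,0,3.5],
  [0,0.2,11.9,0,3.5],
  [0,0.2,11.9,0,3.5],
])

```text
t: 3.82
eef_pos: [423.1, 369.4, 73.8]
eef_rot: [-3.14, -0.002, 0.407]
ft_force: [-1.0, 1.4, 7.0]
gripper_width: 39.4
```

>>> drive_tool([
  [0,0,-2,0,3],
  [0,0,-5,0,3],
  [0,0,-9,0,3],
  [0,0,-13,0,3],
  [0,0,-17,0,3],
  [0,0,-17,0,3],
  [0,0,-17,0,3],
])

```text
t: 4.7
eef_pos: [421.9, 368.4, 242.1]
eef_rot: [-3.141, 0.0, 0.407]
ft_force: [0.8, -0.5, -2.0]
gripper_width: 39.6
```

>>> drive_tool([
  [-1.5,4.5,0,3,3],
  [-2.9,9,0,6,3],
  [-4.4,13.5,0,9,3],
  [-5.8,18,0,12.4,3],
  [-7.6,21.6,0,12.4,3],
  [-9.4,25.2,0,12.4,3],
  [-11.2,28.8,0,12.4,3],
  [-12.9,32.3,0,12.4,3],
  [-12.9,32.3,0,12.4,3],
  [-12.9,32.3,0,12.4,3],
])

```text
t: 5.95
eef_pos: [431.3, 21.3, 241.7]
eef_rot: [-3.141, 0.001, 0.19]
ft_force: [-0.3, 0.5, -1.6]
gripper_width: 39.5
```

```bash
python3 look.py 2 432 20 180
```

```text
5.95 [431.34859476  21.27881629 241.67069426] [-1.79988611e+02  7.76556028e-02  1.09001166e+01] [-0.80023695  0.28028157  0.83463839  2.03954473 -0.25872771  0.92882613
 -1.20854048] [-0.33616249  0.54744231 -1.55452803] 39.480986312526696
scene [342 221]
top [332 238]
```

>>> drive_tool([
  [-0.9,4.3,0,0,3],
  [-1.9,8.6,0,0,3],
  [-2.8,12.8,0,0,3],
  [-4.4,17.1,0,0,3],
  [-6.1,21.4,0,0,3],
  [-6.1,21.4,0,0,3],
  [-6.1,21.4,5,0,3],
  [-6.1,21.4,8,0,3],
  [-6.1,21.4,8,0,3],
  [-6.1,21.4,8,0,3],
])

```text
t: 7.3
eef_pos: [413.1, -200.5, 163.1]
eef_rot: [3.141, -0.001, 0.191]
ft_force: [-0.3, -0.2, -1.4]
gripper_width: 39.0
```

```bash
python3 look.py 3 412 -201 100
```

```text
7.3 [ 413.1360442  -200.54634119  163.10524235] [ 1.79975363e+02 -3.11667104e-02  1.09663372e+01] [-0.16893524  0.43826526  0.74012703  2.09403917 -0.42809471  0.76072741
 -0.53832678] [-0.32253442 -0.21627797 -1.35400825] 39.03735765612029
scene [417 303]
top [423 255]
```

View pics/look3.png

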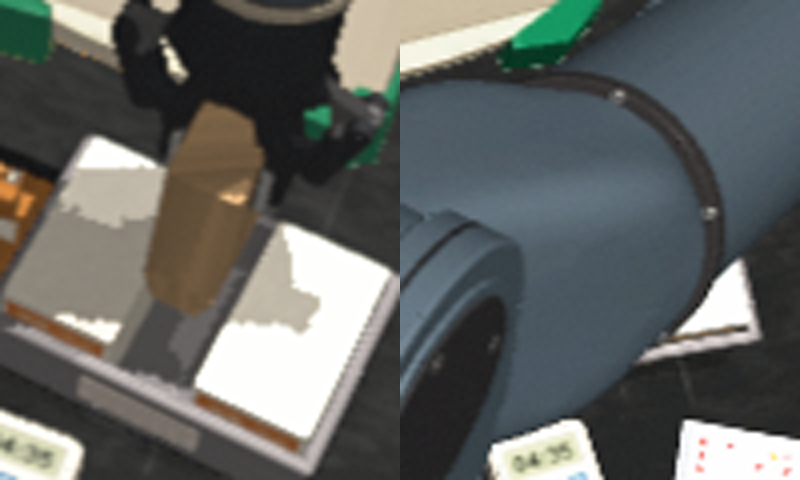

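The scene crop shows the block hanging over the gap, with its foot tip at about (190,312) in the crop. The top view is blocked by the arm. I'll compare the visible outline with the predicted pose.

```bash
cat > cmp.py <<'E'
import sys,cv2,numpy as np
from h import *
k,x,y,zb,yaw=sys.argv[1],*map(float,sys.argv[2:6])
d=np.load(f"scene{k}.npz");im=d["pixels"];h=cv2.cvtColor(im,cv2.COLOR_RGB2HSV)
a=np.radians(yaw);R=np.array([[np.cos(a),-np.sin(a)],[np.sin(a),np.cos(a)]])
P=[proj(d,[*(R@[sx*35,sy*t]+[x,y]),zb+z]) for sx in(-1,1) for sy in(-1,1) for t,z in((13,0),(20,20),(20,60))]
hull=cv2.convexHull(np.array(P,np.float32))
c=proj(d,(x,y,zb+30)).astype(int)
m=np.zeros(im.shape[:2],np.uint8);w=np.s_[c[1]-30:c[1]+45,c[0]-25:c[0]+25]
m[w]=((h[w][...,1]>70)&(h[w][...,0]<25)&(h[w][...,2]>50));n,l,st,_=cv2.connectedComponentsWithStats(m);m=(l==1+st[1:,4].argmax())
g=np.zeros_like(l,np.uint8);cv2.fillConvexPoly(g,np.round(hull).astype(np.int32),1)
for r in range(int(hull[...,1].min())+8,int(hull[...,1].max())+4,3):
    f=lambda q:(np.flatnonzero(q[r]).min(),np.flatnonzero(q[r]).max()) if q[r].any() else None
    print(r,"seen",f(m),"pred",f(g))
E
python3 cmp.py 3 410.2 -201.1 89.3 10.9
```

```text
283 seen (np.int64(410), np.int64(432)) pred (np.int64(414), np.int64(436))
286 seen (np.int64(409), np.int64(431)) pred (np.int64(412), np.int64(435))
289 seen (np.int64(408), np.int64(430)) pred (np.int64(410), np.int64(434))
292 seen (np.int64(408), np.int64(429)) pred (np.int64(408), np.int64(434))
295 seen (np.int64(407), np.int64(429)) pred (np.int64(407), np.int64(432))
298 seen (np.int64(406), np.int64(430)) pred (np.int64(405), np.int64(431))
301 seen (np.int64(405), np.int64(429)) pred (np.int64(404), np.int64(429))
304 seen (np.int64(405), np.int64(427)) pred (np.int64(403), np.int64(427))
307 seen (np.int64(404), np.int64(425)) pred (np.int64(403), np.int64(426))
310 seen (np.int64(403), np.int64(423)) pred (np.int64(402), np.int64(424))
313 seen (np.int64(404), np.int64(422)) pred (np.int64(403), np.int64(422))
316 seen (np.int64(405), np.int64(420)) pred (np.int64(404), np.int64(421))
319 seen (np.int64(410), np.int64(418)) pred (np.int64(408), np.int64(419))
322 seen None pred (np.int64(414), np.int64(415))
325 seen None pred None
```

The outline agrees within about 1 px, so I'll lower it gently.

>>> drive_tool([
  [0,0.05,1.5,0,3],
  [0,0.05,3,0,3],
  [0,0.05,3.8,0,3],
  [0,0.05,4.6,0,3],
  [0,0.05,5.4,0,3],
  [0,0.05,5.4,0,3],
])

```text
t: 8.15
eef_pos: [412.2, -201.4, 107.8]
eef_rot: [-3.141, 0.001, 0.19]
ft_force: [-0.3, -0.3, -0.8]
gripper_width: 39.4
```

```bash
python3 look.py 4 412 -201 80
```

```text
8.15 [ 412.16414551 -201.37363955  107.79752226] [-1.79976706e+02  4.81024325e-02  1.08909964e+01] [-0.08497988  0.51839131  0.6424031   2.15651382 -0.53083451  0.62608109
 -0.44503822] [-0.30710334 -0.29615047 -0.84048954] 39.35038323151866
scene [416 308]
top [422 257]
```

View pics/look4.png

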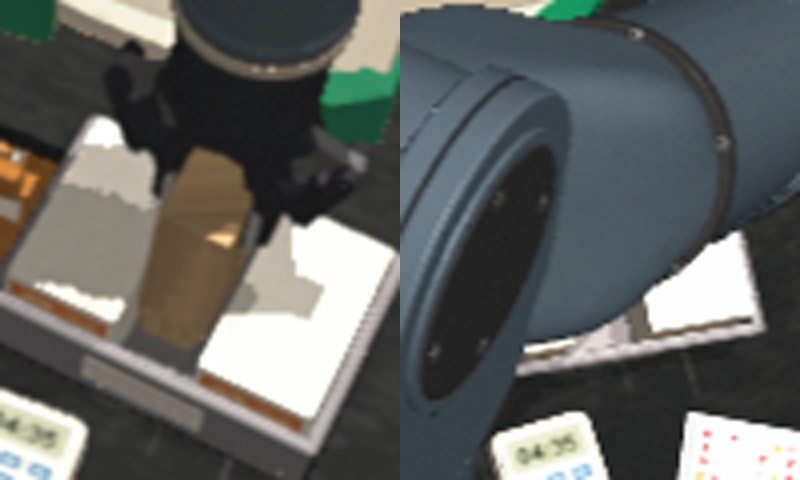

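The scene crop shows the block entering the gap centrally and squared, both cartons flat and no contact force. I'll lower it the last 30 mm.

>>> drive_tool([
  [0,0,0.7,0,3],
  [0,0,1.4,0,3],
  [0,0,2,0,3],
  [0,0,2.5,0,3],
  [0,0,2.8,0,3],
  [0,0,2.9,0,3],
  [0,0,2.9,0,3],
])

```text
t: 9.12
eef_pos: [412.5, -201.5, 79.3]
eef_rot: [3.142, -0.0, 0.19]
ft_force: [-0.3, 0.3, -1.4]
gripper_width: 39.3
```

>>> drive_tool([
  [0,0,0.1,0,3],
  [0,0,0.2,0,3],
  [0,0,0.2,0,3],
])

```text
t: 9.5
eef_pos: [412.5, -201.4, 77.8]
eef_rot: [-3.141, -0.001, 0.19]
ft_force: [-2.2, 1.5, 9.2]
gripper_width: 39.8
```

Foot contact, about 10 N. I'll release and withdraw.

>>> drive_tool([
  [0,0,0,0,4.5],
  [0,0,0,0,5.5],
  [0,0,0,0,7],
  [0,0,0,0,7],
  [0,0,-1,0,7],
  [0,0,-3,0,7],
  [0,0,-7,0,7],
  [0,0,-11,0,7],
  [0,0,-15,0,7],
  [0,0,-15,0,7],
])

```text
t: 10.75
eef_pos: [413.5, -202.3, 230.1]
eef_rot: [3.139, -0.005, 0.19]
ft_force: [0.7, 0.1, -0.1]
gripper_width: 69.9
```

>>> drive_tool([
  [0.4,-4,0,0,7],
  [0.8,-8,0,0,7],
  [1.5,-12,0,0,7],
  [2,-16,0,0,7],
  [2.5,-20,0,0,7],
  [2.5,-20,0,0,7],
])

```text
t: 11.5
eef_pos: [398.4, 2.4, 226.8]
eef_rot: [-3.141, 0.002, 0.196]
ft_force: [0.2, -0.5, -0.8]
gripper_width: 70.2
```

```bash
python3 look.py 5 412 -201 80
python3 - <<'E'
import numpy as np,cv2
from h import *
for n,w in (("top",np.s_[215:300,370:470]),("scene",np.s_[260:370,355:475])):
    d=np.load(n+"5.npz");im=d["pixels"];h=cv2.cvtColor(im,cv2.COLOR_RGB2HSV)
    m=np.zeros(im.shape[:2],bool);m[w]=im[w].min(2)>225
    k,l,st,c=cv2.connectedComponentsWithStats(m.astype(np.uint8),connectivity=4)
    for i in range(1,k):
        if st[i,4]>300:print(n,"carton",st[i,4],rect(d,l==i,64))
    m[:]=0;m[w]=(h[w][...,1]>50)&(h[w][...,2]>190)&(h[w][...,0]<30)
    if m.any():print(n,"block",m.sum(),rect(d,m,119))
E
```

```text
11.5 [398.44037498   2.44707089 226.75093766] [-1.79959513e+02  8.74109439e-02  1.12102103e+01] [-0.81739498  0.2471742   0.87501737  2.13301129 -0.24964546  0.86548759
 -1.16862348] [ 0.22794905 -0.53841386 -0.82157917] 70.21497139249698
scene [416 308]
top [422 257]
top carton 1091 ((422.9200134277344, -254.9321746826172), (114.00276184082031, 64.6968002319336), 10.816059112548828)
top carton 1172 ((402.3406982421875, -144.17254638671875), (114.3760757446289, 64.64369201660156), 10.814071655273438)
top block 474 ((410.25018310546875, -198.37203979492188), (69.45762634277344, 39.3709716796875), 10.6078462600708)
scene carton 1245 ((401.6527404785156, -146.8691864013672), (114.26734924316406, 63.79977798461914), 11.316167831420898)
scene carton 1420 ((422.28851318359375, -257.53411865234375), (114.35231018066406, 63.548553466796875), 11.00333023071289)
scene carton 306 ((259.2086486816406, -194.49319458007812), (57.584346771240234, 58.109092712402344), 17.51201057434082)
scene block 635 ((409.8197326660156, -202.65000915527344), (70.2944107055664, 39.59687805175781), 10.811506271362305)
```

View pics/look5.png

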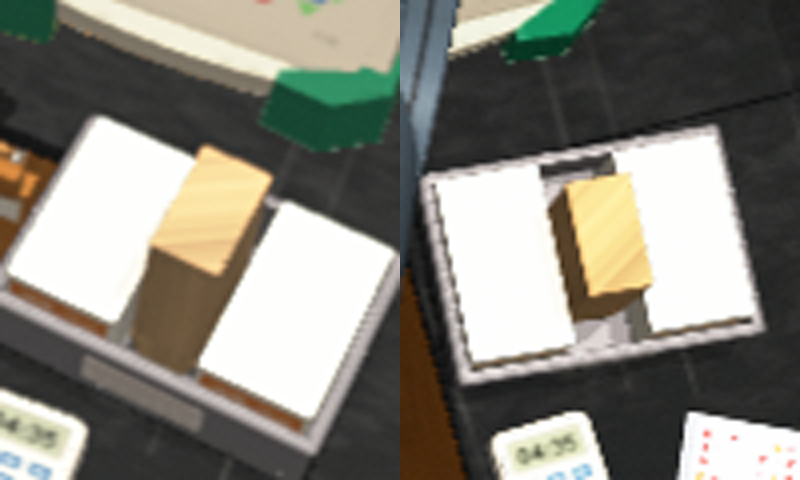

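The block stands upright in the gap (scene crop about (205,260)) at 119 mm height. It is squared with both cartons, which haven't moved and lie flat, and the gripper is clear. I'm handing the job in.

```bash
python3 -c "
from bench import env
print(env.finish_job())"
```

```text
the job is handed in; nothing more can be done
None
```

The 40 mm block is standing upright in the gap between the two cartons. The gripper has let go and is clear of everything, and I handed the job in at about 11.5 s of the 48 s allowed.

**Choosing the block:** I picked it by measuring the top faces. The three blocks came out at about 40, 64 and 20 mm thick.

**Placing it:** I carried the block past the instrument on the near side and lowered it until the foot touched the tray floor, at about 9 N. That contact came at the height expected for the floor.

**Last checks, all from the cameras:**
- **Block:** its angle is 10.6–10.8°, against 10.8–11.3° for the cartons. Its top face shows its true size when taken at 119 mm, as it should standing on the tray floor.
- **Position in the gap:** the block is about 1 mm off the middle across the gap and about 2 mm along it.
- **Cartons:** both lie flat and have not moved by more than about 1 mm.
- **Disagreement:** the two cameras differ by about 3–4 mm in y on absolute positions, a little beyond the stated 2 mm. They agree on where the block sits relative to the cartons.

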